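# Pin a tensile specimen into the sliding fork of a bench tensile stage

### The arm

A 6-joint arm with a two-finger parallel gripper is mounted at the origin on a cart in front of the work surface, level with it; the furniture and walls round the work are solid. World frame = base frame: x ahead of the robot, y to its left, z up, the work surface at z = 0. Lengths are in m, angles in rad, forces in N, time in s.
With the tool pointing down it reaches from about 0.35 to 0.85 m from the base axis. Payload 8.1 kg.
Tool frame: the origin (TCP) lies on the centre line of the jaws, within the pads' length; the fingertips stand robot.tips_ahead ahead of it and the grasp point (between the pads) lies 8 mm behind it (robot.tips_ahead is the distance from the TCP to the fingertips, in m); z points along the fingers, y is the direction in which the jaws open and shut (so a half turn about z gives the same grasp; the last joint's range is limited). The gripper opens to 93 mm and grips with 3 to 60 N. Pads are 15 mm wide; open, the fingers measure 128 mm over their backs; the gripper's body (75 mm by 188 mm) begins 65 mm behind the grasp point.
Start: joints at [1.232, 0.13, 1.488, -0, 1.523, -0.085], TCP at [0.151, 0.581, 0.23] pointing down, gripper open.
Joint ranges: [-2.96, 2.96], [-0.89, 2.26], [0.02, 2.5], [-1.34, 4.48], [0, 2.73], [-2.66, 2.66]. Speed limits (rad/s): [2.39, 2.39, 2.79, 3.14, 3.14, 3.14].

### API

Orientations are given as a rotation vector (axis times angle).
In Python, from plant import monitor, eyes, job, robot gives the robot as it stands.
- The arm moves only by the tool servo_tool, never from a script. Its argument "plan" is a list that holds one entry, the list of rows, each a list of 7 numbers: the closure, from -1 (fully open) to 1 (shut), so that 0 is half open, then the shift along the world's x, y, z in mm, then the turn, a rotation vector about the world's x, y, z in rad. In form: [[[hand, dx, dy, dz, ax, ay, az], ...]]. A call has 1 to 12 rows; each row shifts and turns the commanded pose from where the row before left it; what a row does not reach is not made up. A row lasts 1/10 s, in which the tool goes at most 50 mm and 8.59 degrees, less where a joint would pass 70% of its speed; a pose out of reach is approached as far as the arm can. A call with a gripper value outside its range is refused whole. The fingers move at their own pace and stop on an object; "force" is the grip in N (left out, the last holds). Time passes only in rows, so rows that do not move let the fingers close. It gives the time, the measured TCP pose, the force and the opening at its end, in the units of the state.
- monitor.read_state(): the state, without advancing time (a new reading comes with each control period).
- eyes.read_camera(name): name is "scene" or "top"; returns the picture (480x640x3 uint8, red, green, blue); there is no depth.
- eyes.camera_info(name): a dict with "mtx" (3x3 intrinsics, pixels), "R" (3x3) and "t" (3): a world point X has camera coordinates R X + t. Camera axes: x right, y down, z forward; pixel columns grow to the right and rows downward; lengths in m; the calibration is good to about 2 mm. A picture is of the moment at which its call begins. camera_info takes no time and is no camera call.
- job.close_job(): hands the job in, once; it reports no verdict.
The state is a dict: "t": time; "q": joint angles; "dq": joint speeds; "joint_torque": joint torques, N m; "tool_pos": TCP position; "orientation": TCP orientation; "force": force on the tool from outside, world axes, zero at the start; "wrist_torque": the same for the moment, N m; "opening": finger opening in m.
Only numpy, scipy, OpenCV 4.12 (cv2) and the standard library are available. Lean on these libraries where they do the work, as an engineer would, in place of code of your own. Each camera call takes 0.05 s, during which the arm holds its last target. There are 200 camera calls.

### The job

Mount the flat tensile specimen in the bench tensile stage: swing its free end into the slot of the sliding fork, right up to the stop post, then take the middle-sized of the three pins from the stand and drive it down through the fork and the hole of the specimen until its collar sits fully home on the fork. The sliding fork is drawn back by a spring, so pull it towards the specimen with the pin itself and feel for the hidden hole; leave the other pins and everything else on the bench where they are.

Things in the scene. Friction and masses are not known exactly. Their poses are not given: they have to be found in the camera images.
- stage: Bench tensile stage, fixed: grey base 94 (x) x 280 (y) x 12 mm with guide rods, a round load cell and fixed fork at its +y end, a sliding dark fork at its -y end. Origin: on its underside below the load axis, 55 mm from the anchor bolt axis; z up, +y from sliding fork to anchored end, -x the open side towards the robot. End blocks 78 mm high; between the forks, beside the specimen, free down to 25 mm.
- stage_anchor (a point): Point on the (vertical) anchor bolt axis about which the specimen swings, 50 mm above the bench, at the specimen's mid-thickness; axes as the stage. The bolt head reaches 75 mm above the bench. A round stop post (8 mm, up to 58 mm high) stands behind the specimen, on its +x side, 33 mm from this axis towards the sliding fork.
- specimen_swing (a joint): Angle of the specimen about the anchor bolt (rad). 0: in line with the load axis, back edge on the stop post; grows as the free end swings out to the stage's -x side. Starts at 0.3 to 0.55; friction (0.12 N m) holds it where it is left. It moves in the level plane only. Swung in, the fork's upper cheek hides its hole, which must be found by feel.
- specimen_line (a point): Point on the bolt axis at mid-thickness of the flat steel specimen; its -y axis points along the specimen. Specimen: 6 mm thick (47 to 53 mm above the bench), ends 24 mm wide, waist 12 x 5.4 mm from 25 to 75 mm from the bolt axis. Its free end has a 12 mm through hole on the centre line, 98 to 105 mm from the bolt axis (differs, not measured), and ends 18 mm beyond it.
- carriage (a joint): Travel of the sliding fork (m): 0 at rest, held there by a spring against its end stop; grows to 0.016 as it is pulled along the stage's +y, towards the anchor. The spring pulls back with 3 N at 0 and 0.3 N more per mm. At rest its hole is 110 mm from the anchor bolt axis, so it meets the specimen's hole at 0.005 to 0.012.
- carriage_hole (a point): Mouth centre of the sliding fork's pin hole, on its top face 64 mm above the bench; axes as the stage; moves with the fork. The fork has two level cheeks, 34 mm wide, each 10 mm thick, with an 8 mm slot (46 to 54 mm above the bench) between them, open at both sides and towards the anchor. A round 11 mm hole with 1 mm chamfers goes straight down through both cheeks.
- pin_mid_grip (a point): Centre of the round grip (16 mm across, 32 mm tall) of the middle-sized steel pin, the one to use; z up along the pin. Under the grip a collar 26 mm across, 4 mm thick, its underside 20 mm below this point; then a 10 mm shank 34 mm long, tapering over the last 8 mm to a 6 mm flat tip. Stands upright in the stand, collar on its top face. About 60 g.
- pin_mid_shoulder (a point): Centre of the underside of the collar of the middle-sized pin, 34 mm above its tip; z up along the pin. Home means that this face sits on the top face of the sliding fork.
- pin_small_grip (a point): Centre of the grip of the small pin (grip 14 mm, collar 24 mm, shank 8 mm; same heights): leave it in the stand.
- pin_large_grip (a point): Centre of the grip of the large pin (grip 18 mm, collar 28 mm, shank 12 mm; same heights): too thick for the hole, leave it in the stand.
- pin_stand: Fixed grey block, 44 mm (x) x 146 mm (y) x 42 mm high, origin at the centre of its underside, z up; three 15 mm wide, 39 mm deep holes along its y, 45 mm apart, hold the three pins in an order that changes. The collars rest on its top face, so the grips reach from 46 to 78 mm above the bench.
- test_block_1: Round steel hardness test block, 50 mm across and 12 mm high, a bystander left of the pin stand.
- parts_tin: Round tin, 64 mm across and 22 mm high, a bystander.
- mounted_specimen: Black cylindrical metallography mount, 30 mm across and 19 mm high, a bystander between stage and pin stand.
- oil_bottle: White oil bottle with red spout, 113 mm high, a bystander.
- mounted_specimen_1: Black cylindrical metallography mount, 30 mm across and 16 mm high, a bystander right of the stage.
- test_block: Round steel hardness test block, 64 mm across and 15 mm high, a bystander behind the stage.

How it is judged:
By the outcome, as a careful person would: the job done as asked, in the order asked, and still so for the second after the job is handed in, with the robot touching nothing.
It also fails if it takes over 58 s, if anything falls off the work surface, if the arm or the gripper's body presses on something with over 40 N, if the wrist force passes 120 N, or if a joint passes its speed limit or range.

## Working session

There is one attempt and no reset: what is moved stays moved. The work goes in short steps, Python scripts to look and compute and a tool call to move; the robot and the scene stay as the last step left them, time stands still between calls to the robot, and variables do not carry over. Pictures are saved under pics/ and viewed, about 8 in all and at most 12, crops included, and the job is handed in when it is done.

Besides the shell and the picture viewer there is one more tool, called after "Emit:" by a JSON object that holds its "name" and its "arguments". servo_tool: Moves the arm, as the interface text tells. Its arguments: {"type":"object","properties":{"plan":{"type":"array"},"force":{"type":"number"}},"required":["plan"]}

```bash
mkdir -p pics; ls
python3 - <<'E'
from plant import monitor, eyes, job, robot
import cv2
print(robot.tips_ahead, monitor.read_state())
for n in ("scene","top"):
    cv2.imwrite(f"pics/{n}0.png", eyes.read_camera(n)[:,:,::-1]); print(n, eyes.camera_info(n))
E
```

```text
pics
0.011 {'t': 0.0, 'q': array([ 1.23159826e+00,  1.31170286e-01,  1.48931107e+00, -1.28904418e-05,
        1.52298496e+00, -8.53872814e-02]), 'dq': array([-0.00072741, -0.00158775,  0.00035345, -0.00068851,  0.00066968,
        0.00145815]), 'joint_torque': array([ 2.37862423e-04, -5.59842181e+01, -4.91763747e+01,  7.71148154e-02,
        3.51200905e-02, -1.54375148e-04]), 'tool_pos': array([0.15044442, 0.58025153, 0.22856452]), 'orientation': array([-3.97566257e-01, -3.11594863e+00,  2.88098985e-03]), 'force': array([ 1.09200672, -0.29380251,  0.1770041 ]), 'wrist_torque': array([ 0.00782679,  0.01279525, -0.00804852]), 'opening': 0.09285997549584239}
scene {'mtx': array([[439.40101132,   0.        , 317.32318987],
       [  0.        , 439.40101132, 243.9698301 ],
       [  0.        ,   0.        ,   1.        ]]), 'R': array([[ 0.66011851, -0.75113587,  0.00620212],
       [-0.46315771, -0.41350815, -0.78389792],
       [ 0.59137847,  0.51459297, -0.62085875]]), 't': array([-0.33742622,  0.32375652,  0.93005815])}
top {'mtx': array([[493.67268545,   0.        , 316.34060495],
       [  0.        , 493.67268545, 237.67383743],
       [  0.        ,   0.        ,   1.        ]]), 'R': array([[-0.07428244, -0.99723651, -0.00121295],
       [-0.97619939,  0.07296383, -0.2042328 ],
       [ 0.20375691, -0.01398683, -0.9789216 ]]), 't': array([0.05203475, 0.53208166, 1.00616984])}
```

View pics/top0.png

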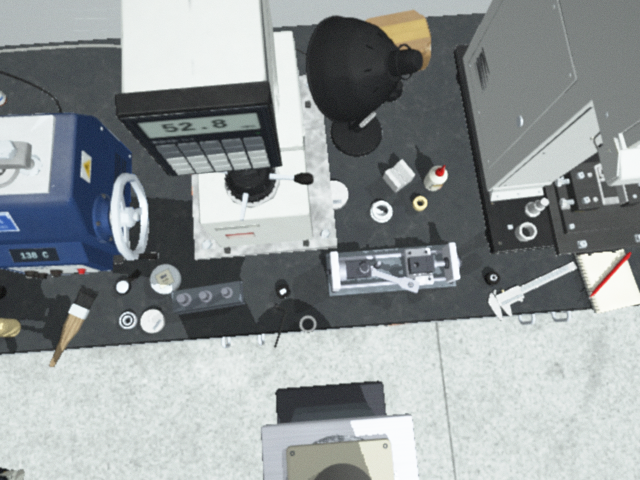

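View pics/scene0.png

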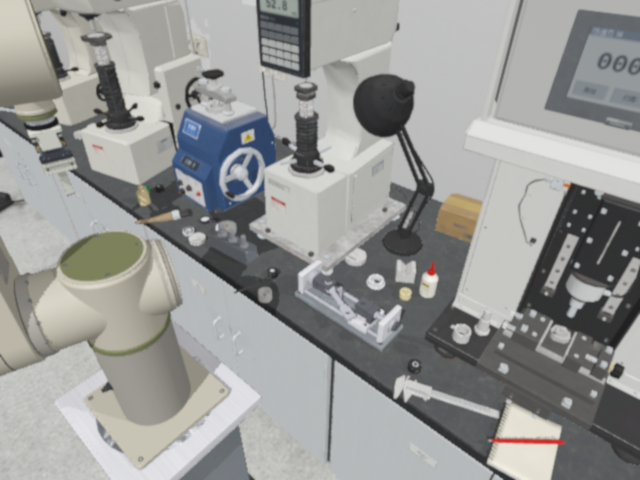

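The top view shows the stand near (207,297) with three pins, and the stage around (395,268) with the specimen swung out towards the robot. Next I'll enlarge both.

Run:
```python
import cv2, numpy as np
a=cv2.imread("pics/top0.png"); 
s=cv2.resize(a[238:303,320:470],None,fx=5.3,fy=5.3,interpolation=cv2.INTER_CUBIC)
p=cv2.resize(a[275:320,165:255],None,fx=5.3,fy=5.3,interpolation=cv2.INTER_CUBIC)
o=np.zeros((s.shape[0]+p.shape[0],s.shape[1],3),np.uint8); o[:s.shape[0]]=s; o[s.shape[0]:,:p.shape[1]]=p
print(o.shape,s.shape); cv2.imwrite("pics/c1.png",o)
```

```text
(582, 795, 3) (344, 795, 3)
```

View pics/c1.png

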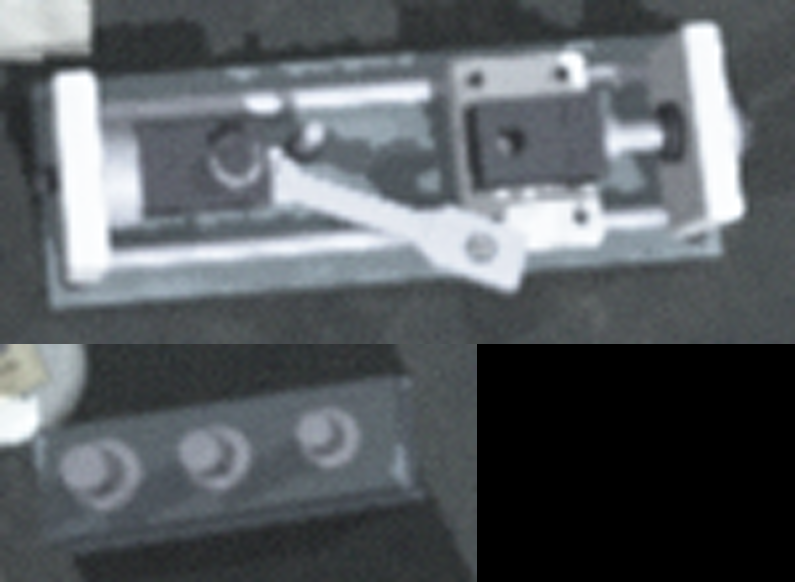

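```bash
cat > h.py <<'E'
import numpy as np, cv2
from plant import monitor, eyes, job, robot
def cam(n):
    c=eyes.camera_info(n); return c["mtx"],c["R"],c["t"]
def ray(n,u,v,z):
    K,R,t=cam(n); d=R.T@np.linalg.solve(K,[u,v,1.]); o=-R.T@t
    return o+d*(z-o[2])/d[2]
def proj(n,X):
    K,R,t=cam(n); p=K@(R@np.asarray(X)+t); return p[:2]/p[2]
def shot(n,f):
    a=eyes.read_camera(n)[:,:,::-1].copy(); cv2.imwrite(f"pics/{f}.png",a); return a
E
python3 - <<'E'
from h import *
np.set_printoptions(precision=4,suppress=True)
S=lambda c:(np.array(c)+.5)/5.3-.5+[320,238]
P=lambda c:(np.array(c)-[0,344]+.5)/5.3-.5+[165,275]
for k,c,z in [("carhole",(511,140),.064),("bolt",(235,158),.072),("spechole",(483,246),.053),("specend",(520,270),.053),
 ("blkL_far",(75,72),.078),("blkL_near",(84,281),.078),("blkR_far",(699,24),.078),("blkR_near",(728,218),.078)]:
    print(k,ray("top",*S(c),z))
for k,c,z in [("gL",(85,468),.078),("gM",(200,453),.078),("gR",(318,430),.078),("cL",(103,475),.046),("cM",(215,457),.046),("cR",(330,437),.046)]:
    print(k,ray("top",*P(c),z))
E
```

```text
carhole [ 0.4604 -0.1928  0.064 ]
bolt [ 0.4603 -0.0818  0.072 ]
spechole [ 0.4204 -0.1791  0.053 ]
specend [ 0.4098 -0.1926  0.053 ]
blkL_far [ 0.4982 -0.0215  0.078 ]
blkL_near [ 0.4159 -0.0183  0.078 ]
blkR_far [ 0.4991 -0.2693  0.078 ]
blkR_near [ 0.4217 -0.2705  0.078 ]
gL [0.4244 0.2995 0.078 ]
gM [0.4269 0.2549 0.078 ]
gR [0.4324 0.209  0.078 ]
cL [0.4245 0.3009 0.046 ]
cM [0.4283 0.2562 0.046 ]
cR [0.4329 0.2101 0.046 ]
```

Emit:
{"name": "servo_tool", "arguments": {"plan": [[[1, 29, -41, 0, 0, 0, 0.032], [1, 29, -41, 0, 0, 0, 0.032], [1, 29, -41, 0, 0, 0, 0.032], [1, 29, -41, 0, 0, 0, 0.032], [1, 29, -41, 0, 0, 0, 0.032], [1, 29, -41, 0, 0, 0, 0.032], [1, 29, -41, 0, 0, 0, 0.032], [1, 29, -41, 0, 0, 0, 0.031], [1, 0, -40, 0, 0, 0, 0], [1, 0, -40, 0, 0, 0, 0], [1, 0, -40, 0, 0, 0, 0], [1, 0, -40, 0, 0, 0, 0]]], "force": 30}}

```text
t: 1.3
tool_pos: [0.3811, 0.0927, 0.2293]
orientation: [0.002, -3.141, 0.0]
force: [0.3, 0.4, -0.3]
opening: 0.0023
```

Emit:
{"name": "servo_tool", "arguments": {"plan": [[[1, 0, -41, -15, 0, 0, 0], [1, 0, -41, -15, 0, 0, 0], [1, 0, -41, -15, 0, 0, 0], [1, 0, -41, -15, 0, 0, 0], [1, 0, -41, -15, 0, 0, 0], [1, 0, -41, -15, 0, 0, 0], [1, 0, 0, -30, 0, 0, 0], [1, 0, 0, -30, 0, 0, 0], [1, 0, 0, -20, 0, 0, 0], [1, 0, 0, -10, 0, 0, 0], [1, 0, 0, 0, 0, 0, 0]]]}}

```text
t: 2.4
tool_pos: [0.3804, -0.1511, 0.0482]
orientation: [0.002, -3.139, -0.002]
force: [0.3, -0.7, 0.2]
opening: 0.0002
```

Run:
```python
from h import *
a=shot("top","t2"); cv2.imwrite("pics/c2.png",cv2.resize(a[238:313,310:470],None,fx=5,fy=5,interpolation=cv2.INTER_CUBIC))
```

```text
(no output)
```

View pics/c2.png

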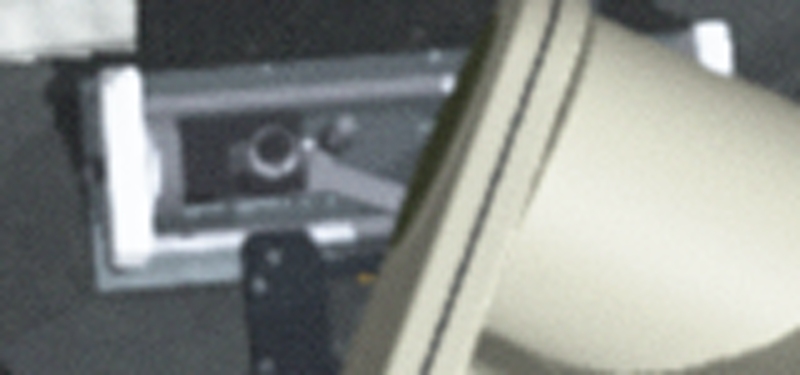

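Emit:
{"name": "servo_tool", "arguments": {"plan": [[[1, 8, 0, 0, 0, 0, 0], [1, 8, 0, 0, 0, 0, 0], [1, 8, 0, 0, 0, 0, 0], [1, 6, 0, 0, 0, 0, 0], [1, 6, 0, 0, 0, 0, 0], [1, 6, 0, 0, 0, 0, 0], [1, 5, 0, 0, 0, 0, 0], [1, 4, 0, 0, 0, 0, 0], [1, 3, 0, 0, 0, 0, 0], [1, 0, 0, 0, 0, 0, 0]]]}}

```text
t: 3.45
tool_pos: [0.436, -0.1518, 0.0496]
orientation: [-0.002, 3.141, 0.0]
force: [-0.0, -0.4, -0.8]
opening: 0.0005
```

Emit:
{"name": "servo_tool", "arguments": {"plan": [[[1, 2, 0, 0, 0, 0, 0], [1, 2, 0, 0, 0, 0, 0], [1, 0, 0, 0, 0, 0, 0]]]}}

```text
t: 3.75
tool_pos: [0.4398, -0.1519, 0.0497]
orientation: [-0.002, 3.141, -0.0]
force: [-1.0, -0.9, -0.1]
opening: 0.0004
```

Emit:
{"name": "servo_tool", "arguments": {"plan": [[[1, 1.5, 0, 0, 0, 0, 0], [1, 1.5, 0, 0, 0, 0, 0], [1, 0, 0, 0, 0, 0, 0]]]}}

```text
t: 4.05
tool_pos: [0.442, -0.1518, 0.0493]
orientation: [0.002, -3.14, -0.0]
force: [-5.2, -2.8, 1.4]
opening: 0.0005
```

Emit:
{"name": "servo_tool", "arguments": {"plan": [[[1, 1.5, 0, 0, 0, 0, 0], [1, 1.5, 0, 0, 0, 0, 0], [1, 0, 0, 0, 0, 0, 0]]]}}

```text
t: 4.35
tool_pos: [0.4437, -0.1518, 0.0488]
orientation: [0.002, -3.137, -0.0]
force: [-9.7, -4.2, 2.2]
opening: 0.0005
```

Emit:
{"name": "servo_tool", "arguments": {"plan": [[[1, 2, 0, 0, 0, 0, 0], [1, 0, 0, 0, 0, 0, 0]]]}}

```text
t: 4.55
tool_pos: [0.4449, -0.1518, 0.0485]
orientation: [0.002, -3.135, -0.001]
force: [-12.6, -3.7, 3.7]
opening: 0.0004
```

Emit:
{"name": "servo_tool", "arguments": {"plan": [[[1, -10, 0, 0, 0, 0, 0], [1, -35, 0, 0, 0, 0, 0], [1, -20, 0, 20, 0, 0, 0], [0, 0, 20, 40, 0, 0, -0.1], [0, 0, 40, 30, 0, 0, -0.14], [0, 0, 45, 10, 0, 0, -0.14], [0, 0, 45, 0, 0, 0, -0.14], [0, 0, 45, 0, 0, 0, -0.14], [0, 0, 45, 0, 0, 0, -0.14], [0, 0, 45, 0, 0, 0, -0.14], [0, 15, 40, 0, 0, 0, -0.14], [0, 20, 35, 0, 0, 0, -0.14]]]}}

```text
t: 5.75
tool_pos: [0.4188, 0.1756, 0.1474]
orientation: [1.658, 2.667, 0.003]
force: [1.4, -0.9, 0.2]
opening: 0.0467
```

Run:
```python
from h import *
a=shot("top","t3"); s=cv2.resize(a[238:303,320:470],None,fx=5.3,fy=5.3,interpolation=cv2.INTER_CUBIC)
b=shot("scene","s3"); print(proj("scene",[.46,-.14,.05]),proj("scene",[.43,.255,.06]))
p=cv2.resize(b[215:265,210:290],None,fx=4.5,fy=4.5,interpolation=cv2.INTER_CUBIC)
q=cv2.resize(b[260:310,295:390],None,fx=4.5,fy=4.5,interpolation=cv2.INTER_CUBIC)
o=np.zeros((s.shape[0]+p.shape[0],800,3),np.uint8); o[:s.shape[0],:s.shape[1]]=s; o[s.shape[0]:,:p.shape[1]]=p;o[s.shape[0]:,p.shape[1]:p.shape[1]+q.shape[1]]=q
cv2.imwrite("pics/c3.png",o)
print(monitor.read_state()['q'])
```

```text
[345.9890137  295.70619193] [233.1970124  234.38663985]
[ 2.84618608e-01 -2.16892539e-01  1.97855968e+00  1.81571257e-03
  1.37902728e+00 -1.75352603e-01]
```

View pics/c3.png

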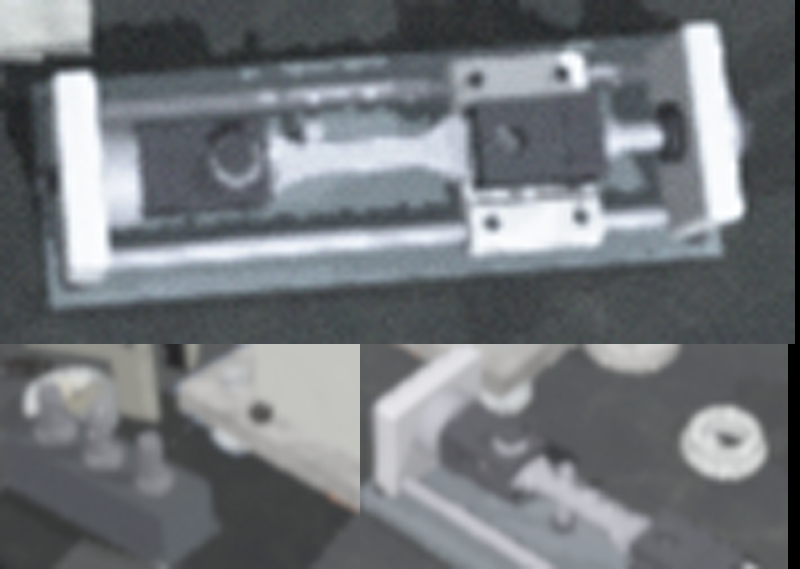

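The specimen now lies in line: its waist runs straight from (280,158) to (465,145), with the free end inside the fork. The pins get smaller from left to right, so the middle one is the mid pin. I'll grasp it with the jaws across the stand.

Emit:
{"name": "servo_tool", "arguments": {"plan": [[[0, 3, 27, 0, 0, 0, -0.125], [0, 3, 27, 0, 0, 0, -0.125], [0, 3, 26, 0, 0, 0, -0.12], [0, 0, 0, -25, 0, 0, 0], [0, 0, 0, -25, 0, 0, 0], [0, 0, 0, -20, 0, 0, 0], [0, 0, 0, -12, 0, 0, 0], [0, 0, 0, -4, 0, 0, 0], [0, 0, 0, 0, 0, 0, 0]]]}}

```text
t: 6.75
tool_pos: [0.4277, 0.2528, 0.061]
orientation: [-2.116, -2.322, 0.0]
force: [-0.1, -0.5, -1.4]
opening: 0.0467
```

Emit:
{"name": "servo_tool", "arguments": {"plan": [[[1, 0, 0, 0, 0, 0, 0], [1, 0, 0, 0, 0, 0, 0], [1, 0, 0, 0, 0, 0, 0], [1, 0, 0, 0, 0, 0, 0], [1, 0, 0, 0, 0, 0, 0], [1, 0, 0, 0, 0, 0, 0]]], "force": 40}}

```text
t: 7.35
tool_pos: [0.428, 0.2532, 0.0613]
orientation: [2.116, 2.322, 0.001]
force: [-0.2, 0.0, 3.0]
opening: 0.0152
```

Emit:
{"name": "servo_tool", "arguments": {"plan": [[[1, 0, 0, 0, 0, 0, 0], [1, 0, 0, 0, 0, 0, 0], [1, 0, 0, 0, 0, 0, 0]]], "force": 20}}

```text
t: 7.65
tool_pos: [0.428, 0.2532, 0.0613]
orientation: [2.116, 2.322, 0.001]
force: [-0.6, -0.4, 6.0]
opening: 0.0157
```

Run:
```python
from h import *
K,R,t=cam("top")
s=monitor.read_state(); print(s['opening'],s['force'],s['tool_pos'])
a=cv2.imread("pics/top0.png")
# compare projected collar/grip circles for 3 sizes
P=cv2.resize(a[275:320,165:255],None,fx=8,fy=8,interpolation=cv2.INTER_CUBIC)
th=np.linspace(0,6.3,80)
for i,(x,y) in enumerate([(.4240,.3002),(.4276,.2556),(.4326,.2096)]):
    r=[.014,.013,.012][i]; g=[.009,.008,.007][i]
    for rr,z in((r,.046),(g,.078)):
        pts=np.array([proj("top",[x+rr*np.cos(k),y+rr*np.sin(k),z]) for k in th])
        pts=((pts-[165,275]+.5)*8-.5).round().astype(int); cv2.polylines(P,[pts],False,(0,255,0) if z<.05 else (0,0,255),1)
cv2.imwrite("pics/c4.png",P)
```

```text
0.01572847009261573 [-0.6061466  -0.38300188  5.95514759] [0.42799009 0.2531712  0.0612895 ]
```

View pics/c4.png

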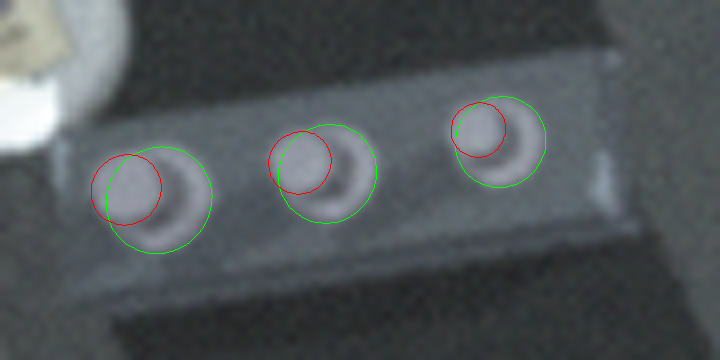

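Emit:
{"name": "servo_tool", "arguments": {"plan": [[[1, 0, 0, 0, 0, 0, 0], [1, 0, 0, 0, 0, 0, 0], [1, 0, 0, 8, 0, 0, 0], [1, 0, 0, 18, 0, 0, 0], [1, 0, 0, 25, 0, 0, 0], [1, 0, 0, 25, 0, 0, 0], [1, 0, 0, 14, 0, 0, 0], [1, 0, -20, 0, 0, 0, -0.1], [1, 2, -35, 0, 0, 0, -0.14], [1, 3, -40, 0, 0, 0, -0.14], [1, 3, -40, 0, 0, 0, -0.14], [1, 3, -40, 0, 0, 0, -0.14]]], "force": 45}}

```text
t: 8.85
tool_pos: [0.4357, 0.0776, 0.1493]
orientation: [-2.754, -1.504, 0.008]
force: [-7.5, 3.2, -0.8]
opening: 0.0152
```

Emit:
{"name": "servo_tool", "arguments": {"plan": [[[1, 3, -40, 0, 0, 0, -0.14], [1, 3, -40, 0, 0, 0, -0.14], [1, 3, -40, 0, 0, 0, -0.14], [1, 3, -40, 0, 0, 0, -0.14], [1, 3, -40, 0, 0, 0, -0.14], [1, 3, -38, 0, 0, 0, -0.14], [1, 2, -25, 0, 0, 0, -0.14], [1, 0, -8, 0, 0, 0, -0.024], [1, 0, 0, 0, 0, 0, 0], [1, 0, 0, 0, 0, 0, 0]]]}}

```text
t: 9.85
tool_pos: [0.4585, -0.192, 0.1505]
orientation: [-3.141, -0.004, 0.001]
force: [-0.4, 0.0, 0.2]
opening: 0.0152
```

Run:
```python
from h import *
s=monitor.read_state(); print(s['opening'],s['force'],s['tool_pos'],s['orientation'],s['q'])
b=shot("scene","s5"); a=shot("top","t5"); print(proj("scene",[.4604,-.193,.064]))
cv2.imwrite("pics/c5.png",np.hstack([cv2.resize(b[240:340,300:420],(480,400),interpolation=cv2.INTER_CUBIC),cv2.resize(a[235:310,360:420],(320,400),interpolation=cv2.INTER_CUBIC)]))
```

```text
0.01523029897329476 [-0.42811151  0.03593122  0.18502607] [ 0.45845913 -0.191976    0.15048456] [-3.14062790e+00 -3.83973207e-03  1.15775008e-03] [-5.00115581e-01 -9.75119581e-02  1.86489511e+00  4.98953589e-04
  1.37531850e+00  1.06813836e+00]
[363.5488872 301.8896428]
```

View pics/c5.png

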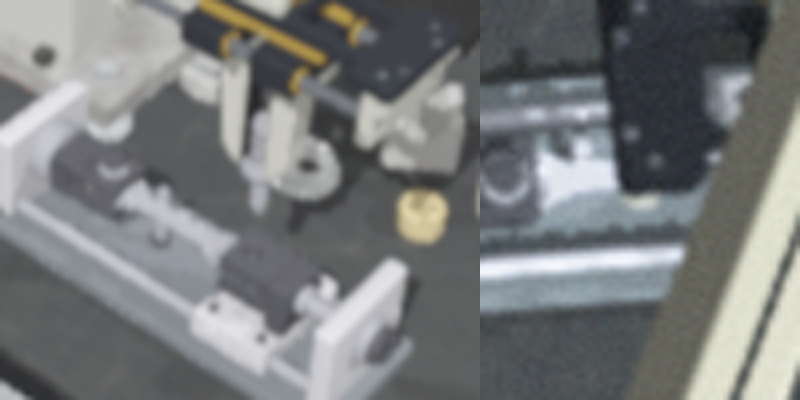

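Run:
```python
from h import *
for dx in (-.003,0,.003): print(dx,proj("scene",[.4585+dx,-.192,.0972]),proj("scene",[.4585+dx,-.192,.12]))
b=cv2.imread("pics/s5.png"); g=b[275:300,352:378].astype(int).sum(2)
print(g[:, :])
```

```text
-0.003 [362.97417778 292.96112476] [363.66449363 285.98356342]
0 [363.73150684 292.29181986] [364.43106067 285.31708442]
0.003 [364.48626153 291.62479013] [365.1949861  284.65290212]
[[283 287 308 408 530 586 592 552 420 256 311 434 485 492 516 573 595 596
  595 586 556 505 501 508 505 500]
 [279 282 290 353 476 569 587 546 398 240 304 427 485 505 535 582 596 596
  595 580 545 514 514 507 488 483]
 [273 275 277 310 415 529 575 536 376 239 332 450 493 503 533 582 596 598
  596 583 541 523 519 502 472 459]
 [269 270 270 285 351 465 536 517 375 308 380 465 505 503 526 581 596 598
  599 587 545 522 511 485 451 441]
 [268 269 270 276 300 382 468 480 426 436 451 471 495 501 529 581 596 596
  598 587 543 510 471 421 381 385]
 [268 268 270 275 281 313 378 423 463 512 510 504 506 511 540 582 596 596
  595 577 534 491 408 312 262 279]
 [265 266 270 273 273 279 304 363 458 531 542 539 541 541 555 587 596 596
  587 563 524 479 385 275 204 204]
 [268 268 270 270 270 274 285 327 431 522 555 560 563 558 565 587 590 587
  572 538 510 484 422 338 270 267]
 [269 269 270 272 270 272 276 306 385 482 537
[... 1108 characters left out ...]
94 284 287
  287 278 252 207 189 190 206 230]
 [316 294 285 281 280 278 276 279 276 280 285 303 318 316 302 289 282 281
  275 265 230 198 187 197 224 260]
 [399 339 301 282 281 281 283 280 280 281 286 291 296 299 292 286 282 279
  273 254 214 193 191 211 246 272]
 [486 420 357 309 296 289 285 283 285 289 300 301 297 292 285 283 282 281
  274 254 209 191 198 227 264 279]
 [544 509 451 403 377 339 316 299 292 304 313 316 310 301 291 285 284 281
  275 258 220 206 217 248 274 282]
 [574 559 530 506 491 448 407 353 312 316 321 322 322 313 304 297 287 279
  279 272 248 245 252 271 281 283]
 [582 575 569 563 556 521 480 404 337 326 326 328 327 323 320 310 295 281
  283 288 283 275 275 281 282 282]]
```

Emit:
{"name": "servo_tool", "arguments": {"plan": [[[1, 1, -0.8, -15, 0, 0, 0], [1, 0, 0, -15, 0, 0, 0], [1, 0, 0, -3, 0, 0, 0], [1, 0, 0, -2, 0, 0, 0], [1, 0, 0, -2, 0, 0, 0], [1, 0, 0, 0, 0, 0, 0]]]}}

```text
t: 10.55
tool_pos: [0.4591, -0.1935, 0.1137]
orientation: [-3.141, 0.001, 0.002]
force: [-3.7, 1.2, -0.3]
opening: 0.0149
```

Emit:
{"name": "servo_tool", "arguments": {"plan": [[[1, -1, 0, 0, 0, 0, 0], [1, 0, 0, -1.5, 0, 0, 0], [1, 0, 0, 0, 0, 0, 0]]]}}

```text
t: 10.85
tool_pos: [0.4588, -0.1938, 0.1128]
orientation: [3.141, -0.001, 0.0]
force: [-2.6, 3.1, 3.4]
opening: 0.0153
```

Emit:
{"name": "servo_tool", "arguments": {"plan": [[[1, -0.8, 1.2, 0, 0, 0, 0], [1, 0, 0, -1, 0, 0, 0], [1, 0, 0, 0, 0, 0, 0]]]}}

```text
t: 11.15
tool_pos: [0.4581, -0.1928, 0.1115]
orientation: [3.141, -0.001, 0.001]
force: [-1.4, 1.1, -0.1]
opening: 0.0149
```

Emit:
{"name": "servo_tool", "arguments": {"plan": [[[1, 0, 0, -1, 0, 0, 0], [1, 0, 0, -1, 0, 0, 0], [1, 0, 0, 0, 0, 0, 0]]]}}

```text
t: 11.45
tool_pos: [0.4577, -0.1926, 0.1092]
orientation: [3.142, -0.001, -0.001]
force: [-2.5, -0.5, 0.7]
opening: 0.0151
```

Emit:
{"name": "servo_tool", "arguments": {"plan": [[[1, -0.6, 0, -1, 0, 0, 0], [1, 0, 1, 0, 0, 0, 0], [1, 0, 1, 0, 0, 0, 0], [1, 0, 0, 0, 0, 0, 0]]]}}

```text
t: 11.85
tool_pos: [0.4573, -0.1908, 0.1082]
orientation: [3.141, -0.001, -0.0]
force: [-1.6, -3.0, -2.4]
opening: 0.0151
```

Emit:
{"name": "servo_tool", "arguments": {"plan": [[[1, 0, 1, 0, 0, 0, 0], [1, 0, 1, 0, 0, 0, 0], [1, 0, 1, 0, 0, 0, 0], [1, 0, 0, 0, 0, 0, 0]]]}}

```text
t: 12.25
tool_pos: [0.4572, -0.1875, 0.1083]
orientation: [3.142, -0.001, -0.0]
force: [-0.9, -4.0, -3.0]
opening: 0.015
```

Emit:
{"name": "servo_tool", "arguments": {"plan": [[[1, 0, 0, -1, 0, 0, 0], [1, 0, 0, -1, 0, 0, 0], [1, 0, 0, -1, 0, 0, 0], [1, 0, 0, 0, 0, 0, 0]]]}}

```text
t: 12.65
tool_pos: [0.4574, -0.1878, 0.1059]
orientation: [3.141, -0.001, 0.0]
force: [-3.5, -3.5, 2.5]
opening: 0.0153
```

Emit:
{"name": "servo_tool", "arguments": {"plan": [[[1, 0, 1, 0, 0, 0, 0], [1, 0, 1, 0, 0, 0, 0], [1, 0, 0, -0.5, 0, 0, 0], [1, 0, 0, 0, 0, 0, 0]]]}}

```text
t: 13.05
tool_pos: [0.4574, -0.1859, 0.1055]
orientation: [3.141, -0.001, 0.0]
force: [-4.9, -4.0, 3.8]
opening: 0.0152
```

Emit:
{"name": "servo_tool", "arguments": {"plan": [[[1, 0, 1, 0, 0, 0, 0], [1, 0, 0, -0.5, 0, 0, 0], [1, 0, 0, 0, 0, 0, 0]]]}}

```text
t: 13.35
tool_pos: [0.4574, -0.1851, 0.1052]
orientation: [3.141, -0.001, 0.0]
force: [-4.3, -4.7, 3.9]
opening: 0.0154
```

Emit:
{"name": "servo_tool", "arguments": {"plan": [[[1, -0.6, 0, 0, 0, 0, 0], [1, 0, 1, 0, 0, 0, 0], [1, 0, 0, -1, 0, 0, 0], [1, 0, 0, 0, 0, 0, 0]]]}}

```text
t: 13.75
tool_pos: [0.4571, -0.1842, 0.1042]
orientation: [3.14, -0.001, 0.001]
force: [-3.3, -5.2, 2.9]
opening: 0.015
```

Emit:
{"name": "servo_tool", "arguments": {"plan": [[[1, 0, 0, -1.5, 0, 0, 0], [1, 0, 0, 0, 0, 0, 0]]]}}

```text
t: 13.95
tool_pos: [0.4571, -0.1842, 0.1026]
orientation: [3.14, -0.001, 0.001]
force: [-4.1, -6.3, 2.9]
opening: 0.0153
```

Emit:
{"name": "servo_tool", "arguments": {"plan": [[[1, -0.4, 0, -1.5, 0, 0, 0], [1, 0, 0, -1.5, 0, 0, 0], [1, 0, 0, 0, 0, 0, 0]]]}}

```text
t: 14.25
tool_pos: [0.4569, -0.1842, 0.0997]
orientation: [3.14, -0.001, 0.002]
force: [-1.8, -5.2, 1.3]
opening: 0.0151
```

Emit:
{"name": "servo_tool", "arguments": {"plan": [[[1, 0, 0, -1.5, 0, 0, 0], [1, 0, 0, -1.5, 0, 0, 0], [1, 0, 0, 0, 0, 0, 0]]]}}

```text
t: 14.55
tool_pos: [0.4569, -0.1843, 0.0967]
orientation: [3.14, -0.001, 0.002]
force: [-2.8, -6.3, 2.2]
opening: 0.0152
```

Emit:
{"name": "servo_tool", "arguments": {"plan": [[[1, 0, 0, -2, 0, 0, 0], [1, 0, 0, -2, 0, 0, 0], [1, 0, 0, 0, 0, 0, 0]]]}}

```text
t: 14.85
tool_pos: [0.4568, -0.1843, 0.0926]
orientation: [3.14, -0.001, 0.002]
force: [-2.5, -5.9, 1.6]
opening: 0.0151
```

Emit:
{"name": "servo_tool", "arguments": {"plan": [[[1, -0.3, 0, -2, 0, 0, 0], [1, 0, 0, -2, 0, 0, 0], [1, 0, 0, -2, 0, 0, 0], [1, 0, 0, 0, 0, 0, 0]]]}}

```text
t: 15.25
tool_pos: [0.4567, -0.1844, 0.0867]
orientation: [3.14, -0.001, 0.003]
force: [-1.8, -6.7, 1.5]
opening: 0.0151
```

Emit:
{"name": "servo_tool", "arguments": {"plan": [[[1, 0, 0, -1.5, 0, 0, 0], [1, 0, 0, -1.5, 0, 0, 0], [1, 0, 0, 0, 0, 0, 0]]]}}

```text
t: 15.55
tool_pos: [0.4568, -0.1844, 0.0838]
orientation: [3.14, -0.001, 0.003]
force: [-1.3, -5.6, 1.2]
opening: 0.0155
```

Emit:
{"name": "servo_tool", "arguments": {"plan": [[[1, 0, 0, -1, 0, 0, 0], [1, 0, 0, -1, 0, 0, 0], [1, 0, 0, 0, 0, 0, 0]]]}}

```text
t: 15.85
tool_pos: [0.4569, -0.1848, 0.0832]
orientation: [3.139, -0.001, 0.003]
force: [-8.0, -5.5, 14.6]
opening: 0.0155
```

Emit:
{"name": "servo_tool", "arguments": {"plan": [[[1, 0, 0, -1, 0, 0, 0], [1, 0, 0, 0, 0, 0, 0]]]}}

```text
t: 16.05
tool_pos: [0.457, -0.1853, 0.0832]
orientation: [3.139, -0.001, 0.003]
force: [-13.4, -4.7, 22.5]
opening: 0.0149
```

Emit:
{"name": "servo_tool", "arguments": {"plan": [[[1, 0.3, -0.5, 1, 0, 0, 0], [1, 0, -0.5, 0, 0, 0, 0], [1, 0, -0.5, 0, 0, 0, 0], [1, 0, 0, 0, 0, 0, 0]]]}}

```text
t: 16.45
tool_pos: [0.457, -0.1863, 0.0832]
orientation: [3.14, -0.001, 0.002]
force: [-9.9, -4.3, 16.0]
opening: 0.0153
```

Emit:
{"name": "servo_tool", "arguments": {"plan": [[[1, -0.5, -0.5, 0, 0, 0, 0], [1, 0, 0, 0, 0, 0, 0]]]}}

```text
t: 16.65
tool_pos: [0.4569, -0.1867, 0.0832]
orientation: [3.14, -0.001, 0.004]
force: [-7.2, -4.5, 13.2]
opening: 0.0149
```

Emit:
{"name": "servo_tool", "arguments": {"plan": [[[1, -0.5, -0.5, 0, 0, 0, 0], [1, 0, -0.5, 0, 0, 0, 0], [1, 0, 0, 0, 0, 0, 0]]]}}

```text
t: 16.95
tool_pos: [0.4568, -0.1869, 0.0832]
orientation: [3.141, -0.001, 0.005]
force: [-5.1, -0.3, 13.5]
opening: 0.015
```

Emit:
{"name": "servo_tool", "arguments": {"plan": [[[1, 0, 0, 1.5, 0, 0, 0], [0.3, 0, 0, 0, 0, 0, 0], [0.3, 0, 0, 0, 0, 0, 0], [0.3, 0, 0, 0, 0, 0, 0], [0.3, 0, 0, 0, 0, 0, 0]]]}}

```text
t: 17.45
tool_pos: [0.4552, -0.1862, 0.0821]
orientation: [-3.141, 0.0, 0.001]
force: [0.3, 0.0, -0.2]
opening: 0.0327
```

Emit:
{"name": "servo_tool", "arguments": {"plan": [[[0.3, 0, 0, 10, 0, 0, 0], [0.3, 0, 0, 25, 0, 0, 0], [0.3, 0, 0, 35, 0, 0, 0], [0.3, 0, 0, 35, 0, 0, 0], [0.3, -10, 40, 0, 0, 0, 0], [0.3, -10, 45, 0, 0, 0, 0], [0.3, -10, 45, 0, 0, 0, 0], [0.3, -10, 45, 0, 0, 0, 0], [0.3, -10, 45, 0, 0, 0, 0], [0.3, 0, 45, 0, 0, 0, 0], [0.3, 0, 45, 0, 0, 0, 0], [0.3, 0, 0, 0, 0, 0, 0]]]}}

```text
t: 18.65
tool_pos: [0.4047, 0.1283, 0.1884]
orientation: [-3.139, -0.009, -0.002]
force: [0.5, -1.1, -0.4]
opening: 0.0324
```

Run:
```python
from h import *
s=monitor.read_state(); print(s['t'],s['opening'],s['force'],s['tool_pos'])
a=shot("top","t6"); s=cv2.resize(a[238:303,320:470],None,fx=5.3,fy=5.3,interpolation=cv2.INTER_CUBIC)
b=shot("scene","s6")
q=cv2.resize(b[255:310,295:405],None,fx=4.5,fy=4.5,interpolation=cv2.INTER_CUBIC)
p=cv2.resize(a[235:310,165:240],(247,247))
o=np.zeros((s.shape[0]+q.shape[0],800,3),np.uint8); o[:s.shape[0],:s.shape[1]]=s; o[s.shape[0]:,:q.shape[1]]=q; o[s.shape[0]:,500:747]=p
cv2.imwrite("pics/c6.png",o)
```

```text
18.65 0.03235041184044981 [ 0.50500826 -1.13292119 -0.35755879] [0.40468676 0.12829641 0.18838926]Traceback (most recent call last):
  File "<stdin>", line 7, in <module>
ValueError: could not broadcast input array from shape (247,247,3) into shape (248,247,3)
```

Run:
```python
import cv2, numpy as np
a=cv2.imread("pics/t6.png"); b=cv2.imread("pics/s6.png")
s=cv2.resize(a[238:303,320:470],(795,344),interpolation=cv2.INTER_CUBIC)
q=cv2.resize(b[255:310,295:405],(495,248),interpolation=cv2.INTER_CUBIC)
p=cv2.resize(a[235:310,165:256],(300,248))
cv2.imwrite("pics/c6.png",np.vstack([s,np.hstack([q,p])]))
```

```text
(no output)
```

View pics/c6.png

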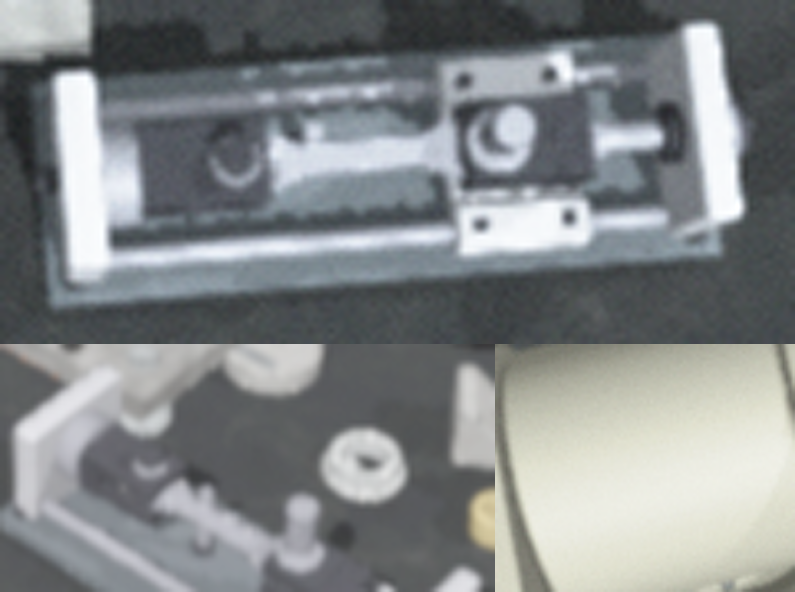

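Run:
```python
import cv2, numpy as np
for f in("t3","t6"):
    g=cv2.cvtColor(cv2.imread(f"pics/{f}.png"),cv2.COLOR_BGR2GRAY).astype(float)[258:276]
    print(f,[round(float((np.clip(g[:,c]-150,0,None)*np.arange(258,276)).sum()/np.clip(g[:,c]-150,0,None).sum()),2) for c in range(376,402,2)])
```

```text
t3 [268.7, 266.45, 266.31, 267.32, 267.17, 266.87, 266.85, 266.55, 266.29, 266.23, 266.3, 266.19, 266.04]
t6 [268.67, 266.37, 266.27, 267.34, 267.18, 267.06, 266.96, 266.54, 266.42, 266.36, 266.32, 266.15, 265.9]
```

```bash
python3 -c "
from plant import job; print(job.close_job())"
```

```text
the job is handed in; nothing more can be done
None
```

The specimen is mounted: it sits against the stop post in the sliding fork, and the middle pin is fully home through the fork and the specimen's hole. I handed it in at about 18.7 s of the 58 s.

**What I did:**
- **Specimen:** I pushed it into the fork slot with the closed fingers until the stop resisted, at about 13 N.
- **Pin choice:** I took the middle pin of the three. It measured 15.7 mm across the grip against a nominal 16 mm, and size outlines drawn over the picture agreed.
- **Fork and hole:** I used the pin to pull the fork towards the anchor, pressing lightly until the tip dropped into the hidden hole, then drove it down.
- **Release:** I eased off until the specimen carried the spring load, then let go and lifted clear.

**Last checks:**
- **Pin home:** Downward motion stopped firmly at 83.2 mm tool height, against 83.3 mm expected for a fully seated collar. The final pictures show the pin upright with its collar on the fork.
- **Fork position:** It is being held about 5 mm forward of rest.
- **Specimen at the stop:** Its line in the image moved by no more than 0.2 px compared with just after I pushed it in.
- **Clearance:** The force reading on the tool was back to about 1 N, so the robot was touching nothing.

**Not checked:** the arm blocked the view of the pin stand in the last picture. I did not confirm by eye that the other two pins are undisturbed, and I saw no sign of contact with them. I did not look at the bystander objects individually at the end.

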